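# Sweep the loose make-up into the tidy

## Task

Clear the dressing counter: sweep the round compact, the square palette and the slim pencil tin along the counter through the open front of the low three-walled tidy, until all three lie flat and wholly inside it. Only push them with the fingers, never lift or tip them, and leave everything else standing where it is.

Things in the scene. Friction and masses are not known exactly. Their poses are not given: they have to be found in the camera images.
- tidy: open-fronted tidy fixed to the counter: three aluminium walls 30 mm high and 6 mm thick round a grey lining, open on the side towards the robot (its own -x) and on top. Inside it is 120 mm deep (x) and 280 mm wide (y); the lining lies flat with the counter, with no lip at the mouth. Origin: centre of the inner floor; inner back face at x = +60 mm, inner side faces at y = +-140 mm, mouth at x = -60 mm
- tidy_mouth (a point): middle of the tidy's open mouth, at counter height
- compact: round ivory powder compact with a brass band, 64 mm across, 20 mm high, about 70 g, lying flat; origin at the centre of its underside
- palette: square ivory make-up palette with a mirrored top, 56 x 56 mm, 20 mm high, about 70 g, lying flat; origin at the centre of its underside, sides along its x and y
- tin: slim ivory pencil tin, 80 mm long (its y), 24 mm wide (its x), 20 mm high, about 50 g, lying flat; origin at the centre of its underside
- palette_corner0 (a point): the palette's +x +y corner, at half its height
- palette_corner1 (a point): the palette's +x -y corner, at half its height
- palette_corner2 (a point): the palette's -x -y corner, at half its height
- palette_corner3 (a point): the palette's -x +y corner, at half its height
- tin_end0 (a point): middle of the tin's +y end, at half its height
- tin_end1 (a point): middle of the tin's -y end, at half its height
- varnish: nail-varnish bottle, 32 mm across, 60 mm tall, black cap; bystander, loose; origin at the centre of its underside
- jar: amber cream jar with ivory lid, 46 mm across, 42 mm tall; bystander, loose; origin at the centre of its underside
- perfume: amber perfume bottle, 32 x 56 mm (x, y), 105 mm tall; bystander, loose; origin at the centre of its underside
- brush_pot: white pot of make-up brushes, 68 mm across, about 175 mm tall with the brushes (which lean out to 45 mm from its axis); bystander, loose; origin at the centre of its underside
- dish: shallow white trinket dish, 84 mm across, 22 mm tall; bystander, loose; origin at the centre of its underside
- hairbrush: wooden hairbrush lying bristles down, about 210 mm long along its x (head to +x), 62 mm wide, 26 mm tall; bystander, loose; origin at the centre of its underside (near where handle and head meet)

How it is judged:
By the outcome, as a careful person would: the job done as asked, in the order asked, and still so for the second after the job is handed in, with the robot touching nothing.
It also fails if it takes over 72 s, if anything falls off the work surface, if the arm or the gripper's body presses on something with over 40 N, if the wrist force passes 120 N, or if a joint passes its speed limit or range.

## Robot

A 6-joint arm with a two-finger parallel gripper is mounted at the origin on the work surface. World frame = base frame: x ahead of the robot, y to its left, z up, the work surface at z = 0. Lengths are in m, angles in rad, forces in N, time in s.
With the tool pointing down it reaches from about 0.225 to 0.875 m from the base axis. Payload 3.4 kg.
Tool frame: the origin (TCP) lies between the finger pads; the fingertips stand 8 mm ahead of it and the grasp point (between the pads) lies 11 mm behind it (r.finger_overhang is the distance from the TCP to the fingertips, in m); x points along the fingers, y is the direction in which the jaws open and shut, and the axes are right-handed (so a half turn about x gives the same grasp; the last joint's range is limited). The gripper opens to 85 mm and grips with 20 to 120 N. Pads are 22 mm wide; open, the fingers measure 114 mm over their backs; the gripper's body (76 mm by 85 mm) begins 54 mm behind the grasp point. The pads swing forward as they close: fully open they stand 13 mm farther back than shut.
Start: joints at [1.219, 0.276, 1.505, -0, 1.361, -0.121], TCP at [0.132, 0.56, 0.239] pointing down, gripper open.
Joint ranges: [-2.89, 2.89], [-0.75, 2.08], [0.22, 2.7], [-1.18, 4.32], [0.11, 2.71], [-2.7, 2.7]. Speed limits (rad/s): [2.57, 2.57, 3.14, 3.14, 3.14, 3.14].

## Interface

Orientations are given as a unit quaternion [w, x, y, z].
In Python, from station import r gives the robot as it stands. The module is installed in compiled form; this text tells all that it offers.
- The arm moves only by the tool arm_command, never from a script. Its argument "deltas" is a list of rows, each a list of 7 numbers: the opening, from -1 (shut) to 1 (fully open), so that 0 is half open, then the shift along the tool's x, y, z in m, then the turn, a rotation vector about the tool's x, y, z in degrees. A call has 1 to 20 rows; each row shifts and turns the commanded pose from where the row before left it, along the tool's axes as they then stand; what a row does not reach is not made up. A row lasts 1/8 s, in which the tool goes at most 62.5 mm and 10.7 degrees, less where a joint would pass 70% of its speed; a pose out of reach is approached as far as the arm can. A call with a gripper value outside its range is refused whole. The fingers move at their own pace and stop on an object; "grip_force" is the grip in N (left out, the last holds). Time passes only in rows, so rows that do not move let the fingers close. It gives the time, the measured TCP pose, the force and the opening at its end, in the units of the state.
- r.get_state(): the state, without advancing time (a new reading comes with each control period).
- r.read_camera(name): name is "scene" or "top" or "wrist"; returns (picture, depth): 480x640x3 uint8, red, green, blue; 480x640 float32, m along the optical axis (not along the pixel's ray), 0 where there is no reading.
- r.camera_info(name): a dict with "intrinsics" (3x3 intrinsics, pixels), "cam_to_world" (4x4, takes a point from camera to world coordinates); the wrist camera has in their place "hand_eye" (4x4, takes a point from camera to tool coordinates, whose origin is the TCP and whose axes are the tool frame's). Camera axes: x right, y up, looking along -z (the intrinsics and any distortion apply to the point x, -y, -z); pixel columns grow to the right and rows downward; lengths in m; the calibration is good to about 2 mm. A picture is of the moment at which its call begins: read the wrist's pose just before it. camera_info takes no time and is no camera call.
- r.finish_job(): hands the job in, once; it reports no verdict.
Trained networks look in the newest picture that a camera, given by its name, has taken for a name from the list of things; names that differ only in an ending like _2 or _b are one class to them, and where a whole thing is asked for, a point or a joint stands for the part that bears it (a point fixed in the world has none). Each returns a list of dicts, best first, with "p" (0 to 1); they miss things now and then, are a little off and sometimes report something else, mostly with a low value. They report only what shows in the picture. A call takes as long as a camera call.
- r.regions_of(camera, label): "pixels" (480x640 bool, what is visible of it) and "uv" ([column, row] in pixels, amid what is visible of it).
The state is a dict: "time_s": time; "q": joint angles; "dq": joint speeds; "joint_efforts": joint torques, N m; "eef_pos": TCP position; "ee_rot": TCP orientation; "force": force on the tool from outside, world axes, zero at the start; "moment": the same for the moment, N m; "width": finger opening in m.
Only numpy, scipy, OpenCV 4.12 (cv2) and the standard library are available. Lean on these libraries where they do the work, as an engineer would, in place of code of your own. Each camera call takes 0.05 s, during which the arm holds its last target.

## Working session

There is one attempt and no reset: what is moved stays moved. The work goes in short steps, Python scripts to look and compute and a tool call to move; the robot and the scene stay as the last step left them, time stands still between calls to the robot, and variables do not carry over. Pictures are saved under pics/ and viewed, and the job is handed in when it is done.

Besides the shell and the picture viewer there is one more tool, called after "Emit:" as name([rows], argument=value, ...), one row to a line, values as JSON. arm_command: Moves the arm, as the interface text tells. Its arguments: {"type":"object","properties":{"deltas":{"type":"array"},"grip_force":{"type":"number"}},"required":["deltas"]}

```bash
mkdir -p pics; cat > h.py <<'E'
import numpy as np, cv2
from station import r
def pix2w(cam, u,v,d):
    ci=r.camera_info(cam);K=np.array(ci["intrinsics"]);T=np.array(ci["cam_to_world"])
    x=(u-K[0,2])/K[0,0]*d; y=(v-K[1,2])/K[1,1]*d
    p=np.stack([x,-y,-d,np.ones_like(d)],-1)
    return (p@T.T)[...,:3]
def cloud(cam,depth):
    v,u=np.mgrid[0:480,0:640].astype(float)
    return pix2w(cam,u,v,depth.astype(float))
def save(n,im): cv2.imwrite("pics/"+n,im[...,::-1])
E
python3 - <<'E'
from h import *
s=r.get_state();print(s["time_s"],s["eef_pos"],s["ee_rot"],s["width"],s["force"])
for c in ["top","scene"]:
    im,d=r.read_camera(c);save(c+"0.png",im);np.save(c+"0.npy",d)
    ci=r.camera_info(c);print({k:np.round(np.array(v),3).tolist() if not isinstance(v,str) else v for k,v in ci.items()})
    if c=="top":
        P=cloud(c,d)
        for n in ["tidy","compact","palette","tin","varnish","jar","perfume","brush_pot","dish","hairbrush"]:
            for g in r.regions_of(c,n)[:2]:
                m=g["pixels"]&(d>0); q=P[m]
                print(n,round(g["p"],2),np.round(g["uv"]),m.sum(),"med",np.round(np.median(q,0),3),"lo",np.round(np.percentile(q,2,axis=0),3),"hi",np.round(np.percentile(q,98,axis=0),3))
E
```

```text
0.0 [0.13134156 0.55926342 0.2384319 ] [ 0.7022468   0.08077482  0.70256219 -0.08204406] 0.08495874809572186 [-0.3638765  -0.66869534  0.44481952]
{'intrinsics': [[551.103, 0.0, 324.224], [0.0, 551.103, 237.976], [0.0, 0.0, 1.0]], 'cam_to_world': [[0.007, 0.998, -0.07, 0.429], [-1.0, 0.009, 0.019, 0.002], [0.019, 0.07, 0.997, 1.274], [0.0, 0.0, 0.0, 1.0]]}
tidy 0.61 [303. 185.] 7005 med [ 0.637  0.029 -0.   ] lo [ 0.569 -0.111 -0.006] hi [0.702 0.169 0.03 ]
palette 0.95 [309. 274.] 599 med [0.439 0.017 0.019] lo [ 0.41  -0.012  0.013] hi [0.469 0.047 0.024]
tin 0.68 [407. 268.] 413 med [ 0.448 -0.207  0.018] lo [ 0.432 -0.246 -0.003] hi [ 0.465 -0.169  0.024]
varnish 0.51 [363. 296.] 153 med [ 0.39  -0.11   0.031] lo [ 0.375 -0.125  0.019] hi [ 0.404 -0.098  0.061]
jar 0.71 [264. 299.] 317 med [0.374 0.109 0.041] lo [0.356 0.088 0.035] hi [0.394 0.13  0.046]
jar 0.41 [309. 271.] 551 med [0.439 0.018 0.019] lo [ 0.412 -0.01   0.014] hi [0.466 0.045 0.024]
perfume 0.93 [454. 209.] 440 med [ 0.582 -0.295  0.074] lo [ 0.563 -0.328  0.002] hi [ 0.607 -0.276  0.107]
brush_pot 0.74 [186. 202.] 1198 med [0.583 0.289 0.09 ] lo [0.555 0.256 0.006] hi [0.621 0.32  0.17 ]
brush_pot 0.39 [307. 272.] 602 med [0.439 0.019 0.019] lo [ 0.412 -0.01   0.012] hi [0.469 0.049 0.024]
dish 0.81 [159. 269.] 1089 med [0.439 0.352 0.012] lo [ 0.401  0.313 -0.001] hi [0.478 0.386 0.024]
dish 0.57 [482. 274.] 1689 med [ 0.44  -0.38   0.024] lo [ 0.321 -0.435  0.012] hi [ 0.504 -0.33   0.029]
hairbrush 0.63 [480. 270.] 1760 med [ 0.438 -0.38   0.024] lo [ 0.323 -0.437 -0.001] hi [ 0.506 -0.33   0.029]
hairbrush 0.34 [307. 273.] 619 med [0.439 0.018 0.019] lo [ 0.41  -0.012  0.001] hi [0.469 0.047 0.024]
{'intrinsics': [[454.091, 0.0, 326.997], [0.0, 454.091, 246.399], [0.0, 0.0, 1.0]], 'cam_to_world': [[0.444, -0.536, 0.718, 1.161], [0.896, 0.263, -0.357, -0.354], [0.003, 0.802, 0.597, 0.59], [0.0, 0.0, 0.0, 1.0]]}
```

```bash
python3 - <<'E'
from h import *
im=cv2.imread("pics/top0.png");c=im[150:340,110:540];cv2.imwrite("pics/crop0.png",cv2.resize(c,(795,351),interpolation=cv2.INTER_CUBIC))
E
```

```text
(no output)
```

View pics/top0.png

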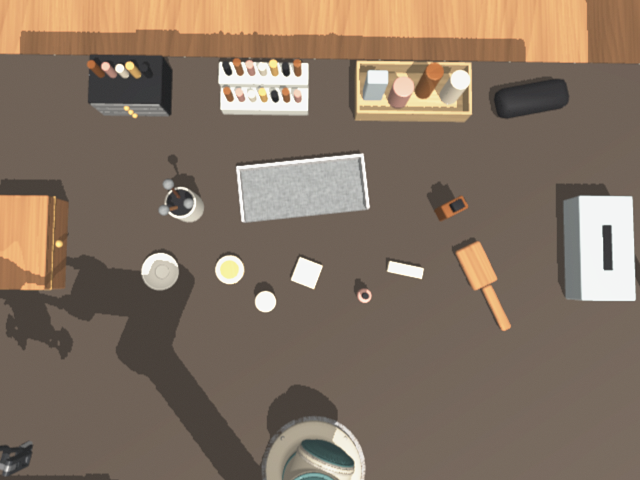

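View pics/scene0.png

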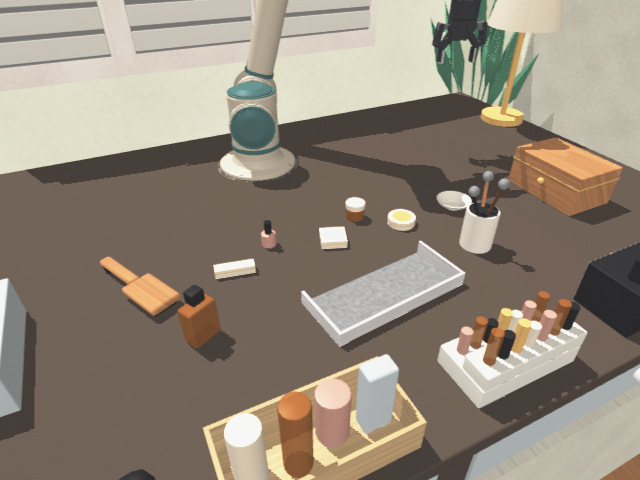

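The top view shows the compact at about (229,269), the palette at (307,273), the tin at (406,269) and the tidy's mouth at about (305,215), slightly yawed. Next I'll measure the exact poses.

```bash
cat >> h.py <<'E'
def plane(cam,uv,z):
    ci=r.camera_info(cam);K=np.array(ci["intrinsics"]);T=np.array(ci["cam_to_world"])
    uv=np.asarray(uv,float).reshape(-1,2)
    ray=np.stack([(uv[:,0]-K[0,2])/K[0,0],-(uv[:,1]-K[1,2])/K[1,1],-np.ones(len(uv))],-1)@T[:3,:3].T
    return T[:3,3]+ray*((z-T[2,3])/ray[:,2])[:,None]
def proj(cam,P):
    ci=r.camera_info(cam);K=np.array(ci["intrinsics"]);T=np.array(ci["cam_to_world"])
    p=(np.asarray(P,float).reshape(-1,3)-T[:3,3])@T[:3,:3]
    return np.stack([K[0,0]*p[:,0]/-p[:,2]+K[0,2], -K[1,1]*p[:,1]/-p[:,2]+K[1,2]],-1)
E
cat > meas.py <<'E'
from h import *
def measure(im,d,show=True):
    g=im.max(2).astype(int); P=cloud("top",d)
    # bright low-height objects
    m=((im.min(2)>105)&(P[...,2]>0.008)&(P[...,2]<0.032)).astype(np.uint8)
    n,l,st,ce=cv2.connectedComponentsWithStats(m)
    out=[]
    for i in range(1,n):
        if st[i,4]<100: continue
        vv,uu=np.nonzero(l==i); q=plane("top",np.c_[uu,vv],0.02)[:,:2]
        if abs(q[:,1].mean())>0.45 or q[:,0].mean()>0.78: continue
        rc=cv2.minAreaRect((q*1000).astype(np.float32))
        out.append((st[i,4],q.mean(0),rc))
        if show: print(st[i,4],np.round(ce[i]),"mean",np.round(q.mean(0),4),"rect c",np.round(rc[0],1),"size",np.round(rc[1],1),"ang",round(rc[2],1))
    return out
E
python3 - <<'E'
from meas import *
im=cv2.imread("pics/top0.png")[...,::-1];d=np.load("top0.npy")
measure(im,d)
P=cloud("top",d)
print("compact reg",P[269,229],P[240,300],P[310,200],P[185,300], P[250,420])
m=(P[...,2]>0.018)&(P[...,2]<0.045)&(P[...,0]>.53)&(P[...,0]<.74)&(abs(P[...,1]-.03)<.18)
vv,uu=np.nonzero(m);q=plane("top",np.c_[uu,vv],0.03)[:,:2]
rc=cv2.minAreaRect((q*1000).astype(np.float32));print(rc,cv2.boxPoints(rc))
cs=plane("top",[[237,165],[364,155],[369,208],[243,221]],.03);print(cs)
E
```

```text
871 [301. 172.] mean [0.6676 0.0327] rect c [634.4  28.8] size [128.9 293.8] ang 6.7
1044 [477. 266.] mean [ 0.4567 -0.3705] rect c [ 457.2 -370.7] size [95.4 58.4] ang 25.2
790 [160. 271.] mean [0.4395 0.3502] rect c [439.5 348.7] size [80.4 80.4] ang 46.0
631 [230. 269.] mean [0.4453 0.1925] rect c [445.8 191.8] size [61.1 63.3] ang 0.5
606 [307. 272.] mean [0.4392 0.0182] rect c [439.2  18.2] size [55.8 55.7] ang 69.9
379 [405. 269.] mean [ 0.4478 -0.2064] rect c [ 447.8 -206. ] size [81.  24.3] ang 78.7
408 [497. 308.] mean [ 0.3611 -0.4148] rect c [ 361.5 -414.4] size [104.6  20.8] ang 25.4
1877 [307. 446.] mean [0.0537 0.013 ] rect c [45.  -0.3] size [125.7 208.2] ang 0.0
compact reg [0.44456842 0.19411678 0.01945758] [ 0.5132038   0.03458587 -0.00152496] [ 0.35058394  0.26176989 -0.00196266] [0.64140649 0.03586488 0.00117653] [ 0.49237429 -0.24458117 -0.00235796]
((633.7183227539062, 28.802139282226562), (125.71791076660156, 291.5487365722656), 6.524987697601318) [[ 554.70123  166.48918]
 [ 587.83185 -123.17104]
 [ 712.7354  -108.8849 ]
 [ 679.6048   180.77533]]
[[ 0.68102634  0.17895153  0.03      ]
 [ 0.70749417 -0.11064768  0.03      ]
 [ 0.58544513 -0.12232944  0.03      ]
 [ 0.55305409  0.16305618  0.03      ]]
```

View pics/crop0.png

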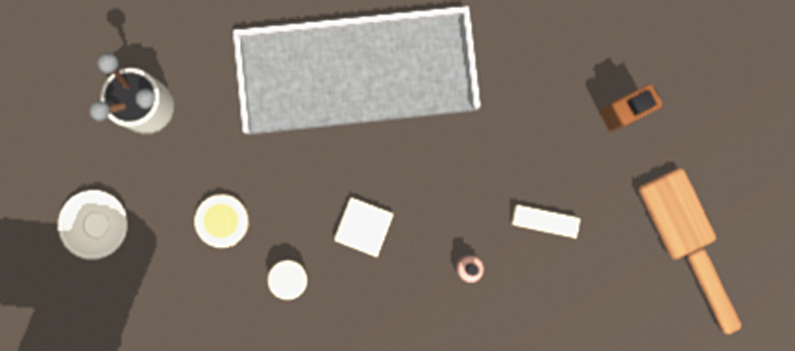

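```bash
cat >> h.py <<'E'
from scipy.spatial.transform import Rotation as Ro
C=np.array([.631,.0285]); TY=np.radians(6.3)
ex=np.array([np.cos(TY),np.sin(TY)]); ey=np.array([-ex[1],ex[0]])
def t2w(t): return C+t[0]*ex+t[1]*ey
def w2t(p): return np.array([(p[:2]-C)@ex,(p[:2]-C)@ey])
def rot():
    q=r.get_state()["ee_rot"]; return Ro.from_quat([q[1],q[2],q[3],q[0]]).as_matrix()
def plan(yaw,pts,z=None):
    """yaw deg: world heading of push axis (tool +-z, nearest). prints turn about tool x, then tool-frame shifts between pts (world xyz)"""
    R=rot();p=np.array(r.get_state()["eef_pos"])
    a=np.degrees(np.arctan2(R[1,2],R[0,2])); dyaw=(yaw-a+90)%180-90
    print("tcp",np.round(p,4),"tool z heading",round(a,1),"tool x",np.round(R[:,0],3),"dyaw world",round(dyaw,1),"-> turn about tool x",round(-dyaw,1), "q6",round(r.get_state()["q"][5],2))
    # level out
    R2=Ro.from_euler('z',dyaw,degrees=True).as_matrix()@R
    for t in pts:
        t=np.array(t,float); print("  to",np.round(t,3),"tool shift mm",np.round(R2.T@(t-p)*1000,1)); p=t
E
python3 - <<'E'
from h import *
print(r.finger_overhang)
p0=np.array([.4455,.192]);p1=t2w((-.112,.092));u=(p1-p0);L=np.linalg.norm(u);u/=L
a=np.degrees(np.arctan2(u[1],u[0]));print("p1",p1,"L",L,"ang",a)
s=p0-u*.065; e=p1-u*.0393
print(a); plan(a,[(s[0],s[1],.20),(s[0],s[1],.014),(e[0],e[1],.014)])
for n,p in dict(c=p0,p=[.4392,.0182],t=[.4478,-.206]).items(): print(n,w2t(np.array(p)))
E
```

```text
0.008
p1 [0.50958082 0.10765417] L 0.10592719621632413 ang -52.7746479811701
-52.7746479811701
tcp [0.1315 0.5598 0.2394] tool z heading -13.2 tool x [ 0.  0. -1.] dyaw world -39.6 -> turn about tool x 39.6 q6 -0.12
  to [0.406 0.244 0.2  ] tool shift mm [ 39.4  27.5 417.8]
  to [0.406 0.244 0.014] tool shift mm [186.  -0.  -0.]
  to [0.486 0.139 0.014] tool shift mm [  0.   -0.  131.6]
c [-0.1664382   0.18286833]
p [-0.19177197  0.01080924]
t [-0.20782634 -0.21298052]
```

Emit:
arm_command([
  [-0.29,0,0,0,9.9,0,0],
  [-0.29,0,0,0,9.9,0,0],
  [-0.29,0,0,0,9.9,0,0],
  [-0.29,0,0,0,9.9,0,0],
  [-0.29,4,3,42,0,0,0],
  [-0.29,4,3,42,0,0,0],
  [-0.29,4,3,42,0,0,0],
  [-0.29,4,3,42,0,0,0],
])

```text
time_s: 1.6
eef_pos: [0.2968, 0.3713, 0.2158]
ee_rot: [0.634, 0.315, 0.633, -0.314]
force: [1.2, 0.3, -0.2]
width: 0.0302
```

I gave those shifts in mm, but the rows take metres, so they were clipped to 62.5 mm per row. The arm is clear at z=0.216, and I'll replan in metres.

```bash
python3 - <<'E'
from h import *
plan(-52.8,[(.406,.244,.15),(.406,.244,.014),(.486,.139,.014)])
E
```

```text
tcp [0.2968 0.3713 0.2158] tool z heading -52.8 tool x [ 0.001  0.001 -1.   ] dyaw world -0.0 -> turn about tool x 0.0 q6 0.1
  to [0.406 0.244 0.15 ] tool shift mm [ 65.8   9.9 167.4]
  to [0.406 0.244 0.014] tool shift mm [136.   -0.2   0. ]
  to [0.486 0.139 0.014] tool shift mm [ -0.    0.2 132. ]
```

Emit:
arm_command([
  [-0.29,0.016,0.0025,0.042,0,0,0],
  [-0.29,0.016,0.0025,0.042,0,0,0],
  [-0.29,0.016,0.0025,0.042,0,0,0],
  [-0.29,0.016,0.0025,0.042,0,0,0],
  [-0.29,0.04,0,0,0,0,0],
  [-0.29,0.04,0,0,0,0,0],
  [-0.29,0.03,0,0,0,0,0],
  [-0.29,0.02,0,0,0,0,0],
  [-0.29,0.008,0,0,0,0,0],
  [-0.29,0,0,0,0,0,0],
])

```text
time_s: 2.85
eef_pos: [0.4052, 0.245, 0.0136]
ee_rot: [0.633, 0.314, 0.633, -0.315]
force: [-0.1, -0.1, -0.1]
width: 0.0303
```

Down behind the compact, clear of everything. I'll push 130 mm at about 10 mm per row.

Emit:
arm_command([
  [-0.29,0,0,0.006,0,0,0],
  [-0.29,0,0,0.01,0,0,0],
  [-0.29,0,0,0.01,0,0,0],
  [-0.29,0,0,0.01,0,0,0],
  [-0.29,0,0,0.01,0,0,0],
  [-0.29,0,0,0.01,0,0,0],
  [-0.29,0,0,0.01,0,0,0],
  [-0.29,0,0,0.01,0,0,0],
])

```text
time_s: 3.85
eef_pos: [0.4515, 0.1838, 0.0136]
ee_rot: [0.633, 0.315, 0.633, -0.315]
force: [-0.4, 0.1, 1.4]
width: 0.0306
```

```bash
python3 - <<'E'
from meas import *
print(r.get_state()["eef_pos"],r.get_state()["force"])
for c in ["top","scene"]:
    im,d=r.read_camera(c);save(c+"1.png",im)
    if c=="top":
        measure(im,d); i2=im
    else:
        cc=im[170:330,170:490]; 
cv2.imwrite("pics/c1.png",np.vstack([cv2.resize(i2[150:310,150:470],(640,320)),cv2.resize(cc,(640,320)) if False else cv2.resize(im[180:320,240:520],(640,280))])[...,::-1])
E
```

```text
[0.45147254 0.1838003  0.01362204] [-0.38727539  0.07233404  1.3964284 ]
880 [301. 172.] mean [0.6677 0.0342] rect c [634.3  28.9] size [128.8 293.8] ang 6.6
424 [252. 256.] mean [0.4747 0.1426] rect c [475.  140.7] size [63.  42.8] ang 8.4
1026 [477. 266.] mean [ 0.4568 -0.3707] rect c [ 456.9 -370.6] size [94.7 57.4] ang 25.6
475 [152. 272.] mean [0.4365 0.3664] rect c [436.5 365.9] size [82.2 48.2] ang 8.9
605 [307. 272.] mean [0.4391 0.0183] rect c [439.1  18.3] size [55.7 55.6] ang 69.4
378 [405. 269.] mean [ 0.4478 -0.2064] rect c [ 447.8 -206. ] size [81.  24.3] ang 78.8
391 [497. 308.] mean [ 0.361  -0.4147] rect c [ 361.7 -414.8] size [104.6  20.4] ang 24.4
1862 [310. 442.] mean [0.0622 0.0073] rect c [56.4  1.2] size [103.3 208.7] ang 1.9
```

View pics/c1.png

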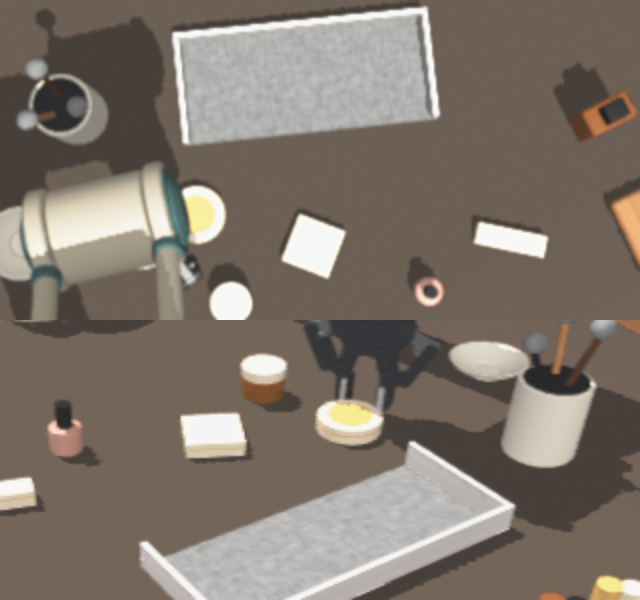

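The compact is cradled between the fingertips (top-view crop at (200,215)) and is where I expected, about (0.475, 0.152). I'll continue.

Emit:
arm_command([
  [-0.29,0,0,0.01,0,0,0],
  [-0.29,0,0,0.01,0,0,0],
  [-0.29,0,0,0.01,0,0,0],
  [-0.29,0,0,0.01,0,0,0],
  [-0.29,0,0,0.01,0,0,0],
  [-0.29,0,0,0.006,0,0,0],
  [-0.29,0,0,0,0,0,0],
  [-0.29,0,0,-0.03,0,0,0],
  [-0.29,-0.05,0,0,0,0,0],
  [-0.29,-0.05,0,0,0,0,0],
])

```text
time_s: 5.2
eef_pos: [0.4657, 0.164, 0.1143]
ee_rot: [0.633, 0.314, 0.634, -0.315]
force: [0.8, 0.4, -0.1]
width: 0.0304
```

```bash
python3 - <<'E'
from meas import *
im,d=r.read_camera("top");save("top2.png",im)
print(len(measure(im,d)))
cv2.imwrite("pics/c2.png",cv2.resize(im[150:310,150:470],(640,320))[...,::-1])
p=t2w((-.112,.092)); s=p-ex*.065; e=t2w((0,.092))-ex*.0393
plan(6.3,[(*s,.12),(*s,.0136),(*e,.0136)])
E
```

```text
872 [301. 172.] mean [0.6681 0.0328] rect c [634.3  28.8] size [128.9 293.8] ang 6.7
618 [268. 241.] mean [0.508  0.1057] rect c [507.8 105.6] size [61.6 61.4] ang 0.7
997 [477. 266.] mean [ 0.4566 -0.3707] rect c [ 457.  -370.8] size [93.6 56.9] ang 26.2
393 [151. 273.] mean [0.4337 0.3695] rect c [432.4 368.3] size [81.4 41.7] ang 21.9
602 [307. 272.] mean [0.439  0.0182] rect c [439.1  18.3] size [55.7 55.6] ang 69.4
372 [405. 269.] mean [ 0.4478 -0.2064] rect c [ 447.8 -206. ] size [81.  24.2] ang 78.8
375 [497. 308.] mean [ 0.3611 -0.4147] rect c [ 361.6 -414.6] size [102.9  19.4] ang 24.3
1820 [311. 442.] mean [0.062  0.0053] rect c [55.2 -1.8] size [208.5 105.3] ang 88.2
8
tcp [0.4702 0.1649 0.1209] tool z heading -52.8 tool x [ 0.011  0.002 -1.   ] dyaw world 59.1 -> turn about tool x -59.1 q6 -0.45
  to [0.445 0.101 0.12 ] tool shift mm [  0.2 -61.2 -32.2]
  to [0.445 0.101 0.014] tool shift mm [106.4  -1.1  -0.5]
  to [0.582 0.116 0.014] tool shift mm [  0.6  -0.  137.7]
```

View pics/c2.png

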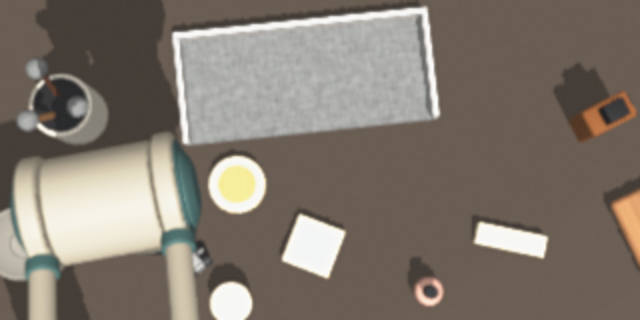

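Emit:
arm_command([
  [-0.29,0,0,0,-9.85,0,0],
  [-0.29,0,0,0,-9.85,0,0],
  [-0.29,0,0,0,-9.85,0,0],
  [-0.29,0,0,0,-9.85,0,0],
  [-0.29,0,0,0,-9.85,0,0],
  [-0.29,0,0,0,-9.85,0,0],
  [-0.29,0,-0.03,-0.015,0,0,0],
  [-0.29,0,-0.03,-0.015,0,0,0],
  [-0.29,0,0,0,0,0,0],
  [-0.29,0,0,0,0,0,0],
])

```text
time_s: 6.5
eef_pos: [0.4439, 0.1011, 0.1138]
ee_rot: [0.706, -0.038, 0.706, 0.039]
force: [0.4, -0.0, -0.1]
width: 0.0301
```

```bash
python3 - <<'E'
from h import *
p=np.array([.508,.1057]); s=p-ex*.065; e=t2w((0,w2t(p)[1]))-ex*.0393;print(w2t(p))
plan(6.3,[(*s,.12),(*s,.0136),(*e,.0136)])
E
```

```text
[-0.11378571  0.09023111]
tcp [0.4439 0.1011 0.1138] tool z heading 6.3 tool x [ 0.001  0.001 -1.   ] dyaw world 0.0 -> turn about tool x -0.0 q6 -1.61
  to [0.443 0.099 0.12 ] tool shift mm [-6.2 -2.5 -0.8]
  to [0.443 0.099 0.014] tool shift mm [ 1.064e+02 -1.000e-01 -1.000e-01]
  to [0.582 0.114 0.014] tool shift mm [ 1.000e-01 -0.000e+00  1.395e+02]
```

Emit:
arm_command([
  [-0.29,0.04,-0.0025,-0.001,0,0,0],
  [-0.29,0.03,0,0,0,0,0],
  [-0.29,0.02,0,0,0,0,0],
  [-0.29,0.01,0,0,0,0,0],
  [-0.29,0,0,0.01,0,0,0],
  [-0.29,0,0,0.01,0,0,0],
  [-0.29,0,0,0.01,0,0,0],
  [-0.29,0,0,0.01,0,0,0],
  [-0.29,0,0,0.01,0,0,0],
  [-0.29,0,0,0.01,0,0,0],
  [-0.29,0,0,0.01,0,0,0],
  [-0.29,0,0,0.01,0,0,0],
  [-0.29,0,0,0.01,0,0,0],
  [-0.29,0,0,0.01,0,0,0],
])

```text
time_s: 8.25
eef_pos: [0.5428, 0.1091, 0.0136]
ee_rot: [0.706, -0.039, 0.706, 0.039]
force: [0.1, -0.9, -0.2]
width: 0.0302
```

```bash
python3 - <<'E'
from meas import *
im,d=r.read_camera("top");save("top3.png",im)
im2,_=r.read_camera("scene")
cv2.imwrite("pics/c3.png",np.vstack([cv2.resize(im[150:310,150:470],(640,320)),cv2.resize(im2[180:320,240:520],(640,280))])[...,::-1])
E
```

```text
(no output)
```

View pics/c3.png

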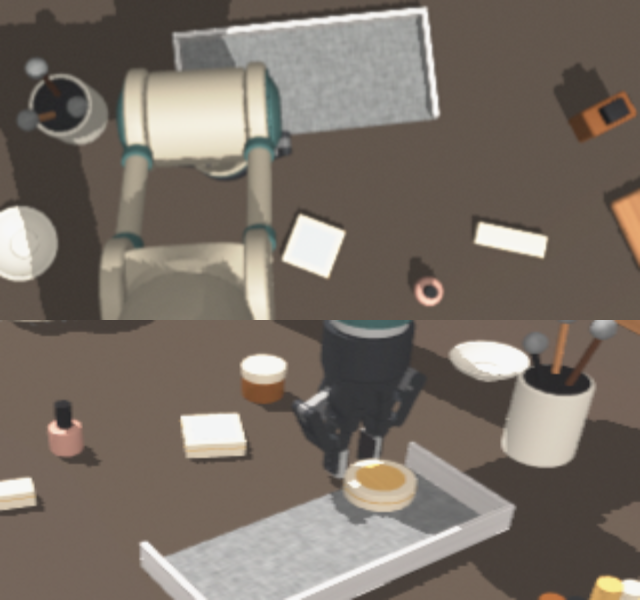

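The compact sits at the mouth, about (380,482) in the scene crop, cradled and clear of the side wall. I'll continue 44 mm, then back off and lift.

Emit:
arm_command([
  [-0.29,0,0,0.01,0,0,0],
  [-0.29,0,0,0.01,0,0,0],
  [-0.29,0,0,0.01,0,0,0],
  [-0.29,0,0,0.009,0,0,0],
  [-0.29,0,0,0.005,0,0,0],
  [-0.29,0,0,0,0,0,0],
  [-0.29,0,0,-0.03,0,0,0],
  [-0.29,-0.04,0,-0.05,0,0,0],
  [-0.29,-0.06,0,-0.06,0,0,0],
  [-0.29,-0.02,0,-0.06,0,0,0],
  [-0.29,0,0,0,0,0,0],
  [-0.29,0,0,0,0,0,0],
])

```text
time_s: 9.85
eef_pos: [0.4055, 0.094, 0.1172]
ee_rot: [0.707, -0.039, 0.705, 0.039]
force: [0.3, 0.2, -0.4]
width: 0.0303
```

```bash
python3 - <<'E'
from meas import *
im,d=r.read_camera("top");save("top4.png",im)
im2,_=r.read_camera("scene")
measure(im,d)
cv2.imwrite("pics/c4.png",np.vstack([cv2.resize(im[150:310,150:470],(640,320)),cv2.resize(im2[180:320,240:520],(640,280))])[...,::-1])
plan(-20.1,[])
E
```

```text
854 [301. 172.] mean [0.6676 0.0336] rect c [634.3  28.9] size [128.8 293.8] ang 6.6
554 [265. 191.] mean [0.6241 0.1148] rect c [624.7 116.5] size [62.4 61.7] ang 0.8
1032 [477. 266.] mean [ 0.4567 -0.3707] rect c [ 456.8 -370.6] size [94.7 57.5] ang 25.4
769 [160. 271.] mean [0.4391 0.3502] rect c [439.5 348.7] size [80.4 80.4] ang 46.0
571 [307. 272.] mean [0.44   0.0168] rect c [439.1  18.3] size [55.7 55.6] ang 69.4
378 [405. 269.] mean [ 0.4478 -0.2063] rect c [ 447.8 -205.8] size [81.4 24.3] ang 78.8
396 [497. 308.] mean [ 0.3612 -0.4146] rect c [ 361.5 -414.4] size [104.6  20.6] ang 25.3
1295 [325. 439.] mean [ 0.0687 -0.0266] rect c [ 64.  -34.8] size [166.7  73.4] ang 73.2
tcp [0.406  0.094  0.1165] tool z heading 6.3 tool x [ 0.001  0.    -1.   ] dyaw world -26.4 -> turn about tool x 26.4 q6 -1.62
```

View pics/c4.png

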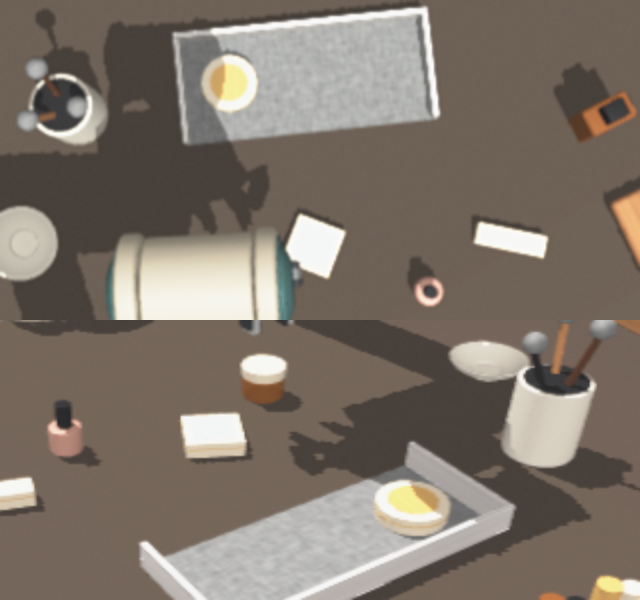

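The compact is wholly inside, centre about (0.6245, 0.1165), which is around 3 mm and 88 mm in the tidy frame. Next is the palette: approach square to its face (heading −20.5°), curve to +6.3° while pushing, then go straight in.

```bash
python3 - <<'E'
from h import *
p=np.array([.4391,.0183]);h=-20.3
u=np.array([np.cos(np.radians(h)),np.sin(np.radians(h))]); s=p-u*.052
plan(h,[(*s,.1165),(*s,.0136)])
# simulate
tcp=s+u*.013;a=h
for i in range(8):
    a+=26.6/8; v=np.array([np.cos(np.radians(a)),np.sin(np.radians(a))]);l=np.array([-v[1],v[0]])
    tcp=tcp+v*.01-l*.0023
    print(np.round(w2t(tcp+v*.039),4),round(a,1))
E
```

```text
tcp [0.406  0.094  0.1165] tool z heading 6.3 tool x [ 0.001  0.    -1.   ] dyaw world -26.6 -> turn about tool x 26.6 q6 -1.62
  to [0.39  0.036 0.116] tool shift mm [  0.  -59.5   5.3]
  to [0.39  0.036 0.014] tool shift mm [ 1.029e+02 -0.000e+00 -1.000e-01]
[-0.1826  0.0069] -17.0
[-0.1732  0.0034] -13.7
[-0.1635  0.0005] -10.3
[-0.1538 -0.0018] -7.0
[-0.1439 -0.0036] -3.7
[-0.1339 -0.0048] -0.4
[-0.1238 -0.0054] 3.0
[-0.1137 -0.0055] 6.3
```

Emit:
arm_command([
  [-0.41,0,0,0,8.9,0,0],
  [-0.41,0,0,0,8.9,0,0],
  [-0.41,0,0,0,8.8,0,0],
  [-0.41,0,0,0,0,0,0],
])

```text
time_s: 10.45
eef_pos: [0.4057, 0.094, 0.116]
ee_rot: [0.696, 0.124, 0.696, -0.124]
force: [0.1, 0.7, -0.5]
width: 0.025
```

```bash
python3 - <<'E'
from h import *
p=np.array([.4391,.0183]);h=-20.3
u=np.array([np.cos(np.radians(h)),np.sin(np.radians(h))]); s=p-u*.052
plan(h,[(*s,.1165),(*s,.0136)])
E
```

```text
tcp [0.4057 0.094  0.116 ] tool z heading -20.2 tool x [-0.001  0.    -1.   ] dyaw world -0.1 -> turn about tool x 0.1 q6 -1.16
  to [0.39  0.036 0.116] tool shift mm [ -0.5 -59.4   5.6]
  to [0.39  0.036 0.014] tool shift mm [1.029e+02 0.000e+00 1.000e-01]
```

Emit:
arm_command([
  [-0.41,0,-0.03,0.0025,0,0,0],
  [-0.41,0,-0.0295,0.003,0,0,0],
  [-0.41,0.04,0,0,0,0,0],
  [-0.41,0.035,0,0,0,0,0],
  [-0.41,0.02,0,0,0,0,0],
  [-0.41,0.0075,0,0,0,0,0],
  [-0.41,0,0,0.007,0,0,0],
  [-0.41,0,0,0.007,0,0,0],
  [-0.41,0,-0.0023,0.01,-3.33,0,0],
  [-0.41,0,-0.0023,0.01,-3.33,0,0],
  [-0.41,0,-0.0023,0.01,-3.33,0,0],
  [-0.41,0,-0.0023,0.01,-3.33,0,0],
  [-0.41,0,-0.0023,0.01,-3.33,0,0],
  [-0.41,0,-0.0023,0.01,-3.33,0,0],
  [-0.41,0,-0.0023,0.01,-3.33,0,0],
  [-0.41,0,-0.0023,0.01,-3.33,0,0],
  [-0.41,0,0,0,0,0,0],
])

```text
time_s: 12.58
eef_pos: [0.4801, 0.0009, 0.0151]
ee_rot: [0.707, -0.039, 0.705, 0.039]
force: [0.2, 0.2, -0.5]
width: 0.0253
```

```bash
python3 - <<'E'
from meas import *
im,d=r.read_camera("top");save("top5.png",im)
im2,_=r.read_camera("scene")
measure(im,d)
cv2.imwrite("pics/c5.png",np.vstack([cv2.resize(im[150:310,150:470],(640,320)),cv2.resize(im2[180:320,240:520],(640,280))])[...,::-1])
plan(6.3,[])
R=rot();t=r.get_state()["eef_pos"];print(w2t(t+R[:,2]*.039),r.get_state()["force"])
E
```

```text
851 [301. 172.] mean [0.6677 0.0341] rect c [634.4  28.9] size [128.6 293.8] ang 6.6
383 [265. 191.] mean [0.6245 0.1154] rect c [624.7 116.5] size [62.4 61.7] ang 0.8
982 [477. 266.] mean [ 0.4567 -0.3707] rect c [ 456.8 -371. ] size [94.2 56.3] ang 25.4
783 [160. 271.] mean [0.4397 0.35  ] rect c [439.5 348.7] size [80.4 80.4] ang 46.0
378 [405. 269.] mean [ 0.4478 -0.2062] rect c [ 447.9 -205.8] size [81.5 24.2] ang 78.8
368 [497. 308.] mean [ 0.3612 -0.4145] rect c [ 361.5 -414.4] size [102.9  18.9] ang 24.2
tcp [0.4783 0.0013 0.0146] tool z heading 6.3 tool x [ 0.001 -0.    -1.   ] dyaw world 0.0 -> turn about tool x -0.0 q6 -1.82
[-0.11578496 -0.01029212] [ 0.56187822 -0.32263715  0.03179053]
```

View pics/c5.png

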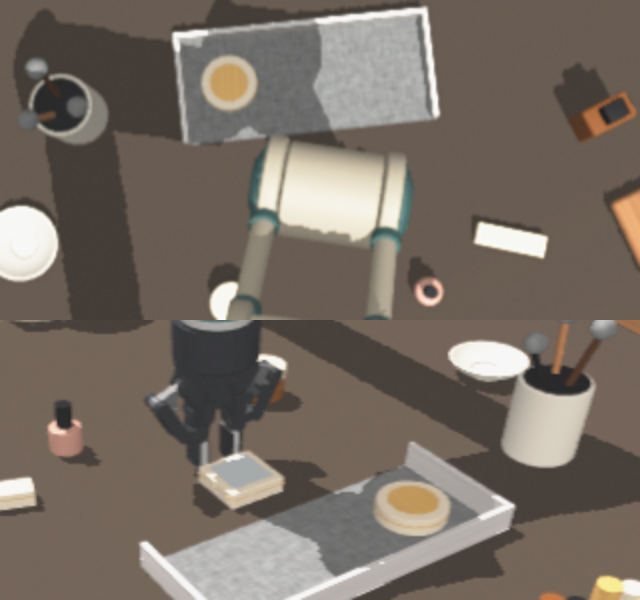

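The palette is aligned with the tidy, about (242,478) in the scene crop, with its centre near tidy (−0.116, −0.010). I'll push it straight in 117 mm.

Emit:
arm_command([
  [-0.41,0.001,0,0.01,0,0,0],
  [-0.41,0,0,0.01,0,0,0],
  [-0.41,0,0,0.01,0,0,0],
  [-0.41,0,0,0.01,0,0,0],
  [-0.41,0,0,0.01,0,0,0],
  [-0.41,0,0,0.01,0,0,0],
  [-0.41,0,0,0.01,0,0,0],
  [-0.41,0,0,0.01,0,0,0],
  [-0.41,0,0,0.01,0,0,0],
  [-0.41,0,0,0.01,0,0,0],
  [-0.41,0,0,0.01,0,0,0],
  [-0.41,0,0,0.007,0,0,0],
  [-0.41,0,0,0,0,0,0],
  [-0.41,0,0,-0.03,0,0,0],
  [-0.41,-0.05,0,-0.05,0,0,0],
  [-0.41,-0.05,0,-0.05,0,0,0],
  [-0.41,-0.02,0,-0.05,0,0,0],
  [-0.41,0,0,-0.05,0,0,0],
  [-0.41,0,0,0,0,0,0],
  [-0.41,0,0,0,0,0,0],
])

```text
time_s: 15.18
eef_pos: [0.3779, -0.0099, 0.122]
ee_rot: [0.707, -0.039, 0.705, 0.039]
force: [0.5, -0.1, -0.7]
width: 0.0249
```

```bash
python3 - <<'E'
from meas import *
im,d=r.read_camera("top");save("top6.png",im)
im2,_=r.read_camera("scene")
for a,m,rc in measure(im,d): print(np.round(w2t(np.array(rc[0])/1000),4))
cv2.imwrite("pics/c6.png",np.vstack([cv2.resize(im[150:310,150:470],(640,320)),cv2.resize(im2[180:320,240:520],(640,280))])[...,::-1])
plan(-11.2,[])
E
```

```text
882 [301. 172.] mean [0.668 0.033] rect c [634.3  28.9] size [128.8 293.8] ang 6.6
598 [308. 188.] mean [0.6326 0.0177] rect c [632.5  17.5] size [57.5 55.7] ang 6.6
387 [265. 191.] mean [0.6243 0.1154] rect c [624.7 116.5] size [62.4 61.7] ang 0.8
1019 [477. 266.] mean [ 0.4568 -0.3706] rect c [ 456.9 -370.6] size [94.6 57.3] ang 25.4
800 [160. 271.] mean [0.4393 0.3504] rect c [439.5 348.7] size [80.4 80.4] ang 46.0
378 [405. 269.] mean [ 0.4478 -0.2062] rect c [ 447.8 -206. ] size [81.  24.2] ang 78.8
389 [497. 308.] mean [ 0.3609 -0.4147] rect c [ 361.6 -414.8] size [104.4  20.4] ang 24.6
282 [316. 427.] mean [ 0.0937 -0.005 ] rect c [98.4  2.2] size [83.3 26.6] ang 77.3
319 [351. 456.] mean [ 0.0326 -0.0839] rect c [ 37.3 -85.3] size [75.9 37.8] ang 0.2
[0.0033 0.    ]
[ 0.0003 -0.0111]
[0.0034 0.0881]
[-0.2169 -0.3776]
[-0.1552  0.3393]
[-0.2078 -0.213 ]
[-0.3164 -0.411 ]
[-0.5323  0.0323]
[-0.6026 -0.048 ]
tcp [ 0.3787 -0.01    0.1218] tool z heading 6.3 tool x [ 0.001 -0.    -1.   ] dyaw world -17.5 -> turn about tool x 17.5 q6 -1.89
```

View pics/c6.png

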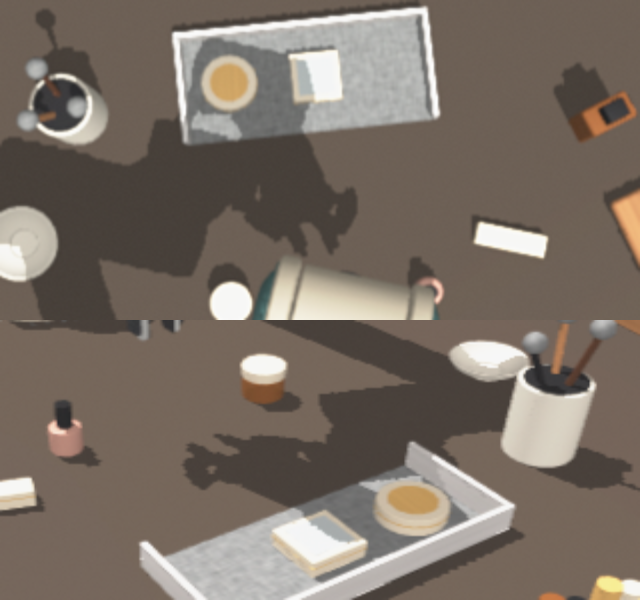

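The palette is in, centre about tidy (0, −0.011). Last is the tin: first slide it along its own axis from the −y end with shut fingers, then square it up from behind and push it in. For joint range I'll push with tool −z, turning +107.6°.

Emit:
arm_command([
  [-0.41,0,0,0,10,0,0],
  [-0.5,0,0,0,10,0,0],
  [-0.6,0,0,0,10,0,0],
  [-0.7,0,0,0,10,0,0],
  [-0.8,0,0,0,10,0,0],
  [-1,0,0,0,10,0,0],
  [-1,0,0,0,10,0,0],
  [-1,0,0,0,10,0,0],
  [-1,0,0,0,10,0,0],
  [-1,0,0,0,10,0,0],
  [-1,0,0,0,7.5,0,0],
  [-1,0,0,0,0,0,0],
  [-1,0,0,0,0,0,0],
])

```text
time_s: 16.9
eef_pos: [0.3778, -0.0098, 0.1213]
ee_rot: [-0.449, -0.546, -0.45, 0.546]
force: [0.7, 0.9, 0.5]
width: -0.0001
```

```bash
python3 - <<'E'
from h import *
p=np.array([.4478,-.2062]);h=np.radians(78.7);u=np.array([np.cos(h),np.sin(h)]);s=p-u*.065;e=p+u*(.1395-.051)
plan(78.7,[(*s,.12),(*s,.016),(*e,.016)]);print(r.get_state()["q"],r.get_state()["width"])
E
```

```text
tcp [ 0.3778 -0.0098  0.1213] tool z heading -101.1 tool x [-0.  0. -1.] dyaw world -0.2 -> turn about tool x 0.2 q6 -0.02
  to [ 0.435 -0.27   0.12 ] tool shift mm [  1.3 107.1 243.9]
  to [ 0.435 -0.27   0.016] tool shift mm [104.   0.   0.]
  to [ 0.465 -0.119  0.016] tool shift mm [   0.     0.  -153.5]
[-2.10693271e-01  9.02550400e-02  2.07568277e+00  1.04849074e-04
  9.75966502e-01 -1.76272532e-02] -5.9434226678965854e-05
```

Emit:
arm_command([
  [-1,0,0.0214,0.0488,0,0,0],
  [-1,0,0.0214,0.0488,0,0,0],
  [-1,0,0.0214,0.0488,0,0,0],
  [-1,0,0.0214,0.0488,0,0,0],
  [-1,0,0.0214,0.0488,0.2,0,0],
  [-1,0.04,0,0,0,0,0],
  [-1,0.03,0,0,0,0,0],
  [-1,0.02,0,0,0,0,0],
  [-1,0.01,0,0,0,0,0],
  [-1,0.004,0,0,0,0,0],
  [-1,0,0,0,0,0,0],
])

```text
time_s: 18.27
eef_pos: [0.4353, -0.2701, 0.0179]
ee_rot: [0.448, 0.547, 0.448, -0.547]
force: [0.5, -1.3, 0.7]
width: 0.0002
```

```bash
python3 - <<'E'
from meas import *
im,d=r.read_camera("top")
im2,_=r.read_camera("scene")
cv2.imwrite("pics/c7.png",np.vstack([cv2.resize(im[180:340,340:660],(600,320)) if 0 else cv2.resize(im[180:340,320:640],(640,320)),cv2.resize(im2[180:320,80:360],(640,280))])[...,::-1])
print(r.get_state()["eef_pos"],r.get_state()["force"])
p=np.array([.4478,-.2062]);h=np.radians(78.7);u=np.array([np.cos(h),np.sin(h)]);e=p+u*(.1395-.051)
plan(78.7,[(*e,.016)])
E
```

```text
[ 0.43545834 -0.2702496   0.0182429 ] [-0.63306412  0.45004416 -0.51344712]
tcp [ 0.4355 -0.2702  0.0182] tool z heading -101.4 tool x [ 0.001 -0.001 -1.   ] dyaw world 0.1 -> turn about tool x -0.1 q6 -0.49
  to [ 0.465 -0.119  0.016] tool shift mm [   2.1   -0.5 -153.7]
```

View pics/c7.png

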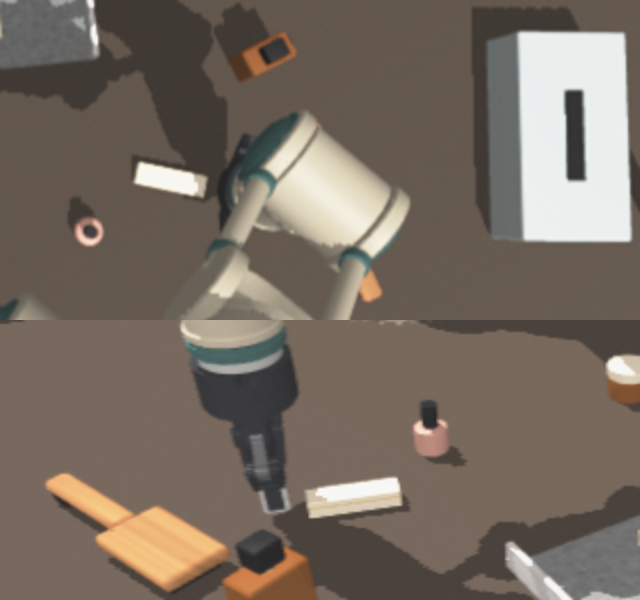

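The shut fingers stand right behind the tin's end (scene crop (275,500), tin at (353,497)). I'll push along its axis and check partway.

Emit:
arm_command([
  [-1,0.003,0,-0.01,0,0,0],
  [-1,0,0,-0.01,0,0,0],
  [-1,0,0,-0.009,0,0,0],
  [-1,0,0,-0.009,0,0,0],
  [-1,0,0,-0.009,0,0,0],
  [-1,0,0,-0.009,0,0,0],
  [-1,0,0,-0.009,0,0,0],
  [-1,0,0,-0.009,0,0,0],
  [-1,0,0,-0.009,0,0,0],
  [-1,0,0,0,0,0,0],
])

```text
time_s: 19.62
eef_pos: [0.4511, -0.1876, 0.0144]
ee_rot: [0.448, 0.547, 0.448, -0.547]
force: [-0.7, 0.2, 0.5]
width: 0.0001
```

```bash
python3 - <<'E'
from meas import *
im,d=r.read_camera("top")
im2,_=r.read_camera("scene")
measure(im,d)
cv2.imwrite("pics/c8.png",np.vstack([cv2.resize(im[180:340,320:640],(640,320)),cv2.resize(im2[180:320,80:360],(640,280))])[...,::-1])
p=np.array([.4478,-.2062]);h=np.radians(78.7);u=np.array([np.cos(h),np.sin(h)]);e=p+u*(.1395-.051)
plan(78.7,[(*e,.016)]);print(r.get_state()["force"], r.get_state()["eef_pos"][:2]+u*.051)
E
```

```text
814 [302. 172.] mean [0.6695 0.032 ] rect c [634.3  28.9] size [128.8 293.8] ang 6.6
598 [308. 188.] mean [0.6326 0.0176] rect c [632.4  17.5] size [57.6 55.7] ang 6.4
368 [265. 191.] mean [0.6244 0.1158] rect c [624.7 116.5] size [62.4 61.7] ang 0.8
358 [483. 262.] mean [ 0.4642 -0.3857] rect c [ 464.2 -386.3] size [92.3 20.7] ang 26.2
282 [475. 271.] mean [ 0.4449 -0.3649] rect c [ 451.5 -360.2] size [91.5 28.9] ang 24.9
783 [160. 271.] mean [0.4391 0.3504] rect c [439.5 348.7] size [80.4 80.4] ang 46.0
328 [373. 262.] mean [ 0.4621 -0.1327] rect c [ 462.2 -133.4] size [72.5 23.9] ang 78.4
323 [497. 308.] mean [ 0.3607 -0.4146] rect c [ 361.3 -414.2] size [102.7  17. ] ang 24.4
tcp [ 0.4513 -0.1884  0.0145] tool z heading -101.4 tool x [-0.  0. -1.] dyaw world 0.1 -> turn about tool x -0.1 q6 -0.34
  to [ 0.465 -0.119  0.016] tool shift mm [ -1.5   0.1 -70.4]
[-0.16947399 -0.53936665  0.58977929] [ 0.46128001 -0.13838473]
```

View pics/c8.png

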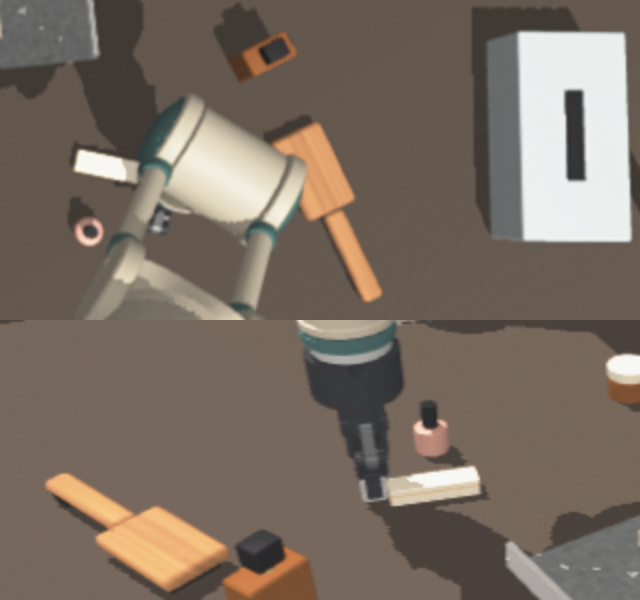

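The tin slides straight, with its angle unchanged. I'll push the remaining 70 mm, passing the varnish with about 2 cm to spare, then back off and lift.

Emit:
arm_command([
  [-1,0,0,-0.01,0,0,0],
  [-1,0,0,-0.01,0,0,0],
  [-1,0,0,-0.01,0,0,0],
  [-1,0,0,-0.01,0,0,0],
  [-1,0,0,-0.01,0,0,0],
  [-1,0,0,-0.01,0,0,0],
  [-1,0,0,-0.007,0,0,0],
  [-1,0,0,-0.003,0,0,0],
  [-1,0,0,0,0,0,0],
  [-1,0,0,0.03,0,0,0],
  [-1,-0.05,0,0,0,0,0],
  [-1,-0.05,0,0,0,0,0],
  [-1,-0.02,0,0,0,0,0],
  [-1,0,0,0,0,0,0],
  [-1,0,0,0,0,0,0],
])

```text
time_s: 21.6
eef_pos: [0.4583, -0.149, 0.1335]
ee_rot: [-0.447, -0.547, -0.449, 0.547]
force: [-0.6, -0.4, 0.1]
width: -0.0001
```

```bash
python3 - <<'E'
from meas import *
im,d=r.read_camera("top")
im2,_=r.read_camera("scene")
for a,m,rc in measure(im,d): print(np.round(w2t(np.array(rc[0])/1000),4))
P=cloud("top",d)
for n in ["varnish","tin"]:
    for g in r.regions_of("top",n)[:1]:
        q=P[g["pixels"]&(d>0)];print(n,g["p"],np.median(q,0))
cv2.imwrite("pics/c9.png",np.vstack([cv2.resize(im[180:340,220:540],(640,320)),cv2.resize(im2[180:320,80:360],(640,280))])[...,::-1])
plan(-11.3,[])
E
```

```text
853 [300. 173.] mean [0.6673 0.0346] rect c [634.4  28.9] size [128.6 293.8] ang 6.6
596 [308. 188.] mean [0.6327 0.0176] rect c [632.7  17.5] size [57.1 55.7] ang 6.3
506 [264. 190.] mean [0.6258 0.1173] rect c [624.7 116.5] size [62.4 61.7] ang 0.8
829 [480. 267.] mean [ 0.4531 -0.3768] rect c [ 457.1 -370.9] size [94.5 56.5] ang 25.0
368 [346. 257.] mean [ 0.4745 -0.0704] rect c [474.6 -70.3] size [79.6 24. ] ang 78.7
783 [160. 271.] mean [0.4394 0.3502] rect c [439.5 348.7] size [80.4 80.4] ang 46.0
374 [497. 308.] mean [ 0.361  -0.4147] rect c [ 361.6 -414.6] size [102.9  19.4] ang 24.3
498 [299. 434.] mean [0.0789 0.032 ] rect c [78.5 31.4] size [45.1 86.9] ang 26.2
[0.0034 0.0001]
[ 0.0004 -0.0111]
[0.0034 0.0881]
[-0.2167 -0.3779]
[-0.1663 -0.081 ]
[-0.1552  0.3393]
[-0.3164 -0.4109]
[-0.5488  0.0636]
tin 0.64 [ 0.47407766 -0.07115987  0.01877348]
tcp [ 0.4585 -0.149   0.1333] tool z heading -101.4 tool x [-0.002  0.001 -1.   ] dyaw world -89.9 -> turn about tool x 89.9 q6 -0.26
```

View pics/c9.png

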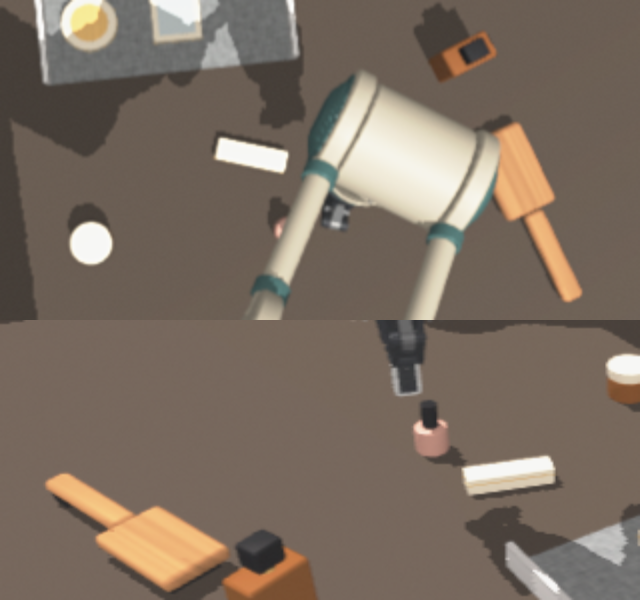

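```bash
python3 - <<'E'
from h import *
print(np.round(r.camera_info("wrist")["hand_eye"],3))
p=np.array([.4746,-.0703]);h=-11.3;a=h
u=np.array([np.cos(np.radians(h)),np.sin(np.radians(h))]);s=p-u*.035
plan(h,[(*s,.1335),(*s,.014)])
off=.023
tcp=s+u*.012
for i in range(8):
    a+=17.6/8; v=np.array([np.cos(np.radians(a)),np.sin(np.radians(a))]);l=np.array([-v[1],v[0]])
    tcp=tcp+v*.008-l*.0009
    print(np.round(w2t(tcp+v*off),4),round(a,1))
E
```

```text
[[ 0.     0.261 -0.965 -0.135]
 [ 1.     0.     0.     0.001]
 [ 0.    -0.965 -0.261 -0.066]
 [ 0.     0.     0.     1.   ]]
tcp [ 0.4585 -0.149   0.1333] tool z heading -101.4 tool x [-0.002  0.001 -1.   ] dyaw world -89.9 -> turn about tool x 89.9 q6 -0.26
  to [ 0.44  -0.063  0.134] tool shift mm [ -0.  -80.3  34.6]
  to [ 0.44  -0.063  0.014] tool shift mm [1.195e+02 3.000e-01 1.000e-01]
[-0.1586 -0.0832] -9.1
[-0.1508 -0.085 ] -6.9
[-0.1429 -0.0866] -4.7
[-0.135  -0.0878] -2.5
[-0.127  -0.0888] -0.3
[-0.119  -0.0894] 1.9
[-0.111  -0.0897] 4.1
[-0.103  -0.0897] 6.3
```

Emit:
arm_command([
  [-0.29,0,0,0,10,0,0],
  [-0.29,0,0,0,10,0,0],
  [-0.29,0,0,0,10,0,0],
  [-0.29,0,0,0,10,0,0],
  [-0.29,0,0,0,10,0,0],
  [-0.29,0,0,0,10,0,0],
  [-0.29,0,0,0,10,0,0],
  [-0.29,0,0,0,10,0,0],
  [-0.29,0,0,0,10,0,0],
  [-0.29,0,-0.04,0.017,0,0,0],
  [-0.29,0,-0.04,0.017,0,0,0],
  [-0.29,0,0,0,0,0,0],
  [-0.29,0,0,0,0,0,0],
])

```text
time_s: 23.42
eef_pos: [0.4419, -0.0644, 0.1343]
ee_rot: [-0.07, 0.704, -0.07, -0.704]
force: [-0.1, 0.4, 0.9]
width: 0.0305
```

```bash
python3 - <<'E'
from h import *
plan(-11.3,[(.44,-.0634,.0145)]);print(r.get_state()["width"])
E
```

```text
tcp [ 0.4419 -0.0644  0.1343] tool z heading 168.7 tool x [ 0. -0. -1.] dyaw world 0.0 -> turn about tool x -0.0 q6 1.47
  to [ 0.44  -0.063  0.014] tool shift mm [119.8  -0.7   2.1]
0.030546199731352117
```

Emit:
arm_command([
  [-0.29,0.05,-0.0007,0.002,0,0,0],
  [-0.29,0.04,0,0,0,0,0],
  [-0.29,0.02,0,0,0,0,0],
  [-0.29,0.0095,0,0,0,0,0],
  [-0.29,0,0,0,0,0,0],
])

```text
time_s: 24.05
eef_pos: [0.44, -0.0637, 0.0147]
ee_rot: [0.07, -0.703, 0.07, 0.704]
force: [0.2, 0.7, 0.3]
width: 0.0303
```

```bash
python3 - <<'E'
from meas import *
im,d=r.read_camera("top")
im2,_=r.read_camera("scene")
measure(im,d)
cv2.imwrite("pics/c10.png",np.vstack([cv2.resize(im[180:340,220:540],(640,320)),cv2.resize(im2[180:320,180:460],(640,280))])[...,::-1])
print(r.get_state()["force"],r.get_state()["eef_pos"])
E
```

```text
882 [301. 172.] mean [0.6676 0.0339] rect c [634.3  28.9] size [128.7 293.8] ang 6.6
592 [308. 188.] mean [0.6327 0.0177] rect c [632.6  17.6] size [57.2 55.7] ang 6.6
410 [265. 190.] mean [0.6253 0.1153] rect c [624.7 116.5] size [62.4 61.7] ang 0.8
999 [477. 266.] mean [ 0.4568 -0.3708] rect c [ 456.9 -370.7] size [94.3 56.7] ang 25.0
791 [160. 271.] mean [0.4391 0.3498] rect c [439.5 348.7] size [80.4 80.4] ang 46.0
372 [497. 308.] mean [ 0.3611 -0.4147] rect c [ 361.6 -414.7] size [102.9  19.4] ang 24.2
[ 0.99048273  0.49321535 -0.02112205] [ 0.44068777 -0.06367468  0.01562379]
```

View pics/c10.png

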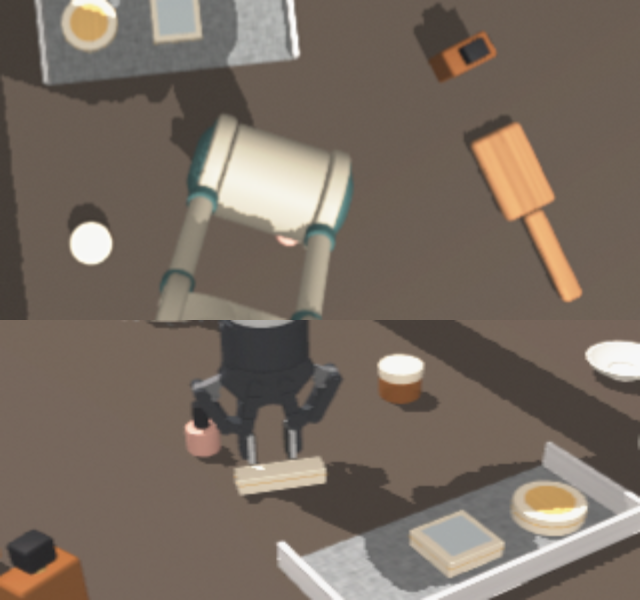

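The fingers stand behind the tin, clear of the varnish, and the force is around 1 N. Now the push with a gradual 17.6° turn.

Emit:
arm_command([
  [-0.29,0.0005,0,-0.006,0,0,0],
  [-0.29,0,0,-0.006,0,0,0],
  [-0.29,0,0.0009,-0.008,-2.2,0,0],
  [-0.29,0,0.0009,-0.008,-2.2,0,0],
  [-0.29,0,0.0009,-0.008,-2.2,0,0],
  [-0.29,0,0.0009,-0.008,-2.2,0,0],
  [-0.29,0,0.0009,-0.008,-2.2,0,0],
  [-0.29,0,0.0009,-0.008,-2.2,0,0],
  [-0.29,0,0.0009,-0.008,-2.2,0,0],
  [-0.29,0,0.0009,-0.008,-2.2,0,0],
  [-0.29,0,0,0,0,0,0],
])

```text
time_s: 25.52
eef_pos: [0.5159, -0.0769, 0.0146]
ee_rot: [0.039, 0.707, 0.038, -0.706]
force: [0.9, -0.0, -0.1]
width: 0.0304
```

```bash
python3 - <<'E'
from meas import *
im,d=r.read_camera("top")
im2,d2=r.read_camera("scene")
cv2.imwrite("pics/c11.png",np.vstack([cv2.resize(im[180:340,220:540],(640,320)),cv2.resize(im2[180:320,180:460],(640,280))])[...,::-1])
R=rot();t=r.get_state()["eef_pos"];print(r.get_state()["force"],w2t(t-R[:,2]*.023));plan(6.3,[])
P=cloud("scene",d2)
for g in r.regions_of("scene","tin")[:2]:
    q=P[g["pixels"]&(d2>0)&(P[...,2]>.016)];rc=cv2.minAreaRect((q[:,:2]*1000).astype(np.float32));print(g["p"],len(q),rc,w2t(np.array(rc[0])/1000), w2t(q.mean(0)))
for g in r.regions_of("scene","palette")[:1]:
    q=P[g["pixels"]&(d2>0)&(P[...,2]>.016)];rc=cv2.minAreaRect((q[:,:2]*1000).astype(np.float32));print("pal",g["p"],len(q),rc,w2t(np.array(rc[0])/1000), w2t(q.mean(0)))
E
```

```text
[-0.71274079  0.48548771  0.06418647] [-0.10414336 -0.09177795]
tcp [ 0.5147 -0.0766  0.0144] tool z heading -173.8 tool x [-0.  0. -1.] dyaw world 0.1 -> turn about tool x -0.1 q6 1.18
0.85 361 ((539.8887329101562, -74.71855163574219), (27.037097930908203, 79.49938201904297), 4.984738349914551) [-0.10188766 -0.09259718] [-0.10019396 -0.09389314]
0.28 625 ((635.115234375, 18.016403198242188), (56.02442169189453, 58.295536041259766), 6.297271728515625) [ 0.00293997 -0.01087187] [ 0.00512293 -0.01295711]
pal 0.56 605 ((635.6431884765625, 16.99683952331543), (55.21422576904297, 56.04882049560547), 5.4447855949401855) [ 0.00335286 -0.01194321] [ 0.00541634 -0.01371652]
```

View pics/c11.png

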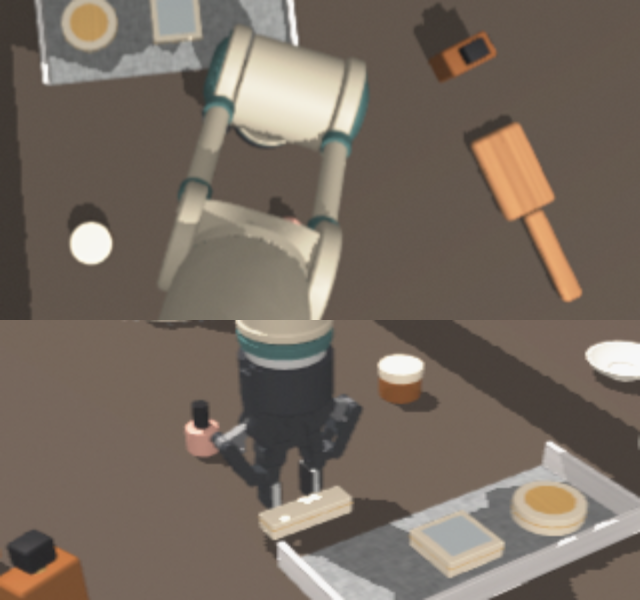

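The tin is squared up at tidy (−0.103, −0.092). The side gaps to the wall and palette are about 8 and 13 mm. I'll push it straight in 100 mm with a slight drift to the left.

Emit:
arm_command([
  [-0.29,0,-0.0003,-0.01,0,0,0],
  [-0.29,0,-0.0003,-0.01,0,0,0],
  [-0.29,0,-0.0003,-0.01,0,0,0],
  [-0.29,0,-0.0003,-0.01,0,0,0],
])

```text
time_s: 26.22
eef_pos: [0.5552, -0.0711, 0.0145]
ee_rot: [0.038, 0.706, 0.038, -0.706]
force: [0.1, -0.2, 0.5]
width: 0.0301
```

```bash
python3 - <<'E'
from meas import *
im2,d2=r.read_camera("scene")
cv2.imwrite("pics/c12.png",cv2.resize(im2[180:320,180:460],(640,320))[...,::-1])
R=rot();t=r.get_state()["eef_pos"];print(r.get_state()["force"],w2t(t-R[:,2]*.023));plan(6.3,[])
P=cloud("scene",d2)
for g in r.regions_of("scene","tin")[:1]:
    q=P[g["pixels"]&(d2>0)&(P[...,2]>.016)];rc=cv2.minAreaRect((q[:,:2]*1000).astype(np.float32));print(g["p"],len(q),rc,w2t(np.array(rc[0])/1000), w2t(q.mean(0)))
E
```

```text
[ 1.52379336  1.36530764 -0.28478244] [-0.0614064  -0.09100317]
tcp [ 0.5571 -0.0712  0.0147] tool z heading -173.8 tool x [ 0.003 -0.    -1.   ] dyaw world 0.1 -> turn about tool x -0.1 q6 1.21
0.64 371 ((578.3291015625, -70.49657440185547), (25.6570987701416, 79.62905883789062), 7.113951683044434) [-0.06321614 -0.09261892] [-0.06165661 -0.09370585]
```

View pics/c12.png

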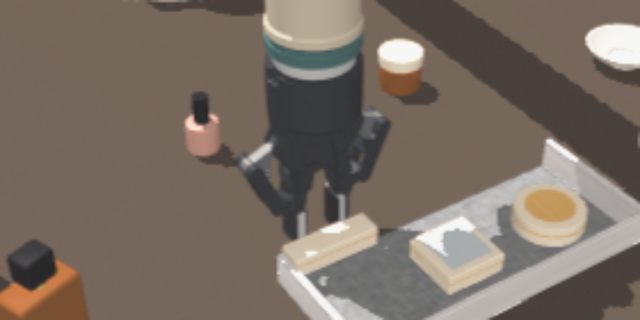

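The tin passes the side-wall end with about 7 mm to spare. 44 mm more, then back off and lift.

Emit:
arm_command([
  [-0.29,0,-0.0004,-0.01,0,0,0],
  [-0.29,0,-0.0004,-0.01,0,0,0],
  [-0.29,0,-0.0004,-0.01,0,0,0],
  [-0.29,0,-0.0004,-0.009,0,0,0],
  [-0.29,0,0,-0.005,0,0,0],
  [-0.29,0,0,0,0,0,0],
  [-0.29,0,0,0.03,0,0,0],
  [-0.29,-0.04,0,0.02,0,0,0],
  [-0.29,-0.06,0,0.02,0,0,0],
  [-0.29,-0.06,0,0.05,0,0,0],
  [-0.29,0,0,0.06,0,0,0],
  [-0.29,0,0,0.05,0,0,0],
  [-0.29,0,0,0,0,0,0],
  [-0.29,0,0,0,0,0,0],
])

```text
time_s: 28.08
eef_pos: [0.3802, -0.089, 0.1623]
ee_rot: [0.038, 0.707, 0.038, -0.705]
force: [0.2, 0.3, 0.2]
width: 0.0306
```

```bash
python3 - <<'E'
from meas import *
im,d=r.read_camera("top");save("top13.png",im)
im2,d2=r.read_camera("scene")
for a,m,rc in measure(im,d): print(np.round(w2t(np.array(rc[0])/1000),4))
P=cloud("top",d)
for n in ["varnish","jar","perfume","brush_pot","dish","hairbrush","compact","palette","tin"]:
    for g in r.regions_of("top",n)[:1]:
        q=P[g["pixels"]&(d>0)];print(n,round(g["p"],2),np.round(np.median(q,0),3))
cv2.imwrite("pics/c13.png",np.vstack([cv2.resize(im[150:340,110:540],(640,283)),cv2.resize(im2[180:360,100:520],(640,274))])[...,::-1])
print(r.get_state()["time_s"],r.get_state()["eef_pos"],r.get_state()["force"])
E
```

```text
862 [301. 172.] mean [0.6675 0.0333] rect c [634.3  28.9] size [128.8 293.8] ang 6.6
598 [308. 188.] mean [0.6326 0.0176] rect c [632.5  17.5] size [57.3 55.7] ang 6.4
588 [264. 191.] mean [0.6247 0.1169] rect c [624.7 116.5] size [62.4 61.7] ang 0.8
380 [343. 193.] mean [ 0.6199 -0.0636] rect c [619.8 -63.5] size [25.5 79.9] ang 6.4
1010 [477. 266.] mean [ 0.4569 -0.3707] rect c [ 456.9 -370.6] size [94.5 57.3] ang 25.2
773 [160. 271.] mean [0.4393 0.3501] rect c [439.5 348.7] size [80.4 80.4] ang 46.0
378 [497. 308.] mean [ 0.3611 -0.4146] rect c [ 361.7 -413.9] size [103.6  19.6] ang 25.3
192 [331. 430.] mean [ 0.0893 -0.0386] rect c [ 89.3 -42.6] size [101.6  16.3] ang 67.4
[0.0033 0.    ]
[ 0.0003 -0.0111]
[0.0034 0.0881]
[-0.0213 -0.0902]
[-0.2169 -0.3776]
[-0.1552  0.3393]
[-0.3162 -0.4101]
[-0.5462 -0.0112]
varnish 0.59 [0.646 0.034 0.   ]
jar 0.72 [0.376 0.11  0.04 ]
perfume 0.61 [ 0.582 -0.296  0.074]
brush_pot 0.77 [0.582 0.288 0.089]
dish 0.73 [0.439 0.352 0.012]
hairbrush 0.57 [ 0.44  -0.381  0.024]
compact 0.62 [0.624 0.116 0.019]
palette 0.86 [0.633 0.017 0.019]
28.625 [ 0.37958066 -0.08859505  0.16169502] [0.04775408 1.07579124 0.58970216]
```

View pics/c13.png

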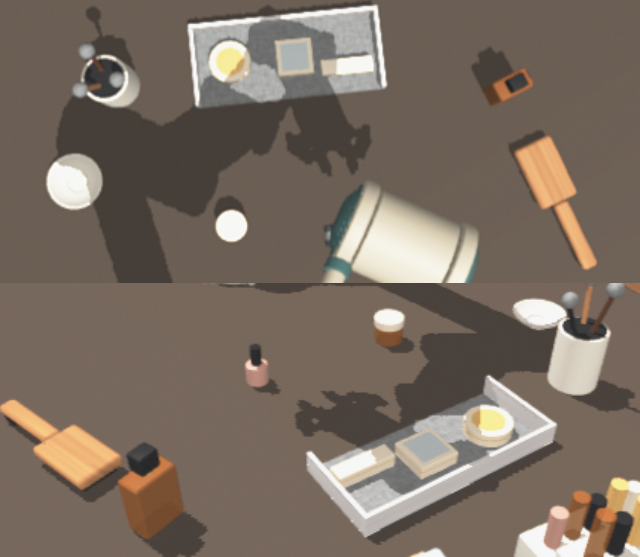

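```bash
python3 - <<'E'
from h import *
im2,d2=r.read_camera("scene"); im0=cv2.imread("pics/scene0.png")[...,::-1]
sl=(slice(215,260),slice(255,285))
a=cv2.cvtColor(im0[sl],cv2.COLOR_RGB2GRAY);b=cv2.cvtColor(np.ascontiguousarray(im2[210:265,250:290]),cv2.COLOR_RGB2GRAY)
m=cv2.matchTemplate(b,a,cv2.TM_CCOEFF_NORMED);_,v,_,l=cv2.minMaxLoc(m);print("varnish shift px",l[0]-5,l[1]-5,v)
print(r.finish_job())
E
```

```text
varnish shift px 0 0 0.9995161294937134
the job is handed in; nothing more can be done
None
```

All three items are in the tidy, and I handed the job in at about 29 s of the 72 s. I only pushed with the fingers, in the order compact, palette, tin.

Final top-camera poses, in the tidy's own frame (inside is ±60 mm deep, ±140 mm wide):

| Item | Centre, depth (mm) | Centre, width (mm) | Position |
|---|---|---|---|
| Compact | 3 | 88 | flat, wholly inside |
| Palette | 0 | −11 | flat, wholly inside, square to the walls |
| Tin | −21 | −90 | flat, wholly inside, about 10 mm clear of the side wall and palette, about 26 mm clear of the mouth |

- **Bystanders:** the jar, perfume, brush pot, dish and hairbrush measured within about 2 mm of where they started.
- **Contact:** the force stayed around 2 N or less in every reading I took, and the gripper ended up well clear of everything.
- **Disagreements:**
    - In the last top view the network put the varnish in the tidy; the arm was hiding the real bottle. Matching it in the scene picture showed zero shift.
    - The network did not report the tin in that view, so its final pose comes from my colour and depth fit.
- **Slip:** I gave my first shift in millimetres instead of metres. It was clipped to the per-row limit and happened high above the counter, so it touched nothing.

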